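# Unload the coupon stand and hold its index plunger out

### The job

The immersion run is over: lift the hanging steel coupon (it has a white grip on top) up and off the forked hook at the end of the stand's swing arm, lower it foot first into the large beaker without dropping it, and let it go there. Only then pull the black knob of the arm's sprung index plunger straight up to its stop, so that the pin is clear of its hole in the index disc. The job finishes while you are still holding the knob up there, ready for a colleague to swing the arm; do not turn the arm yourself, and leave the small beaker, the bottle, the timer and the tweezers where they are.

Things in the scene. Friction and masses are not known exactly. Their poses are not given: they have to be found in the camera images.
- stand: specimen stand fixed to the bench, 0.1 m in front of a spectrometer 0.5 m high: grey base 110 x 130 x 14 mm, column 25 mm thick, index disc 100 mm across (top 124 mm up) with twelve 9 mm holes. A swing arm turns above it (arm top 139 mm, its centre screw 145 mm up). Origin: column axis at bench height, z up; the arm points along the stand's +y, the plunger sits on its -y side
- fork_seat (a point): seat of the forked hook at the arm's free end, 130 mm along the stand's +y from the column axis, 137 mm above the bench: the point midway between the two tines, at the level where the coupon's cross-bar rests. Tines along the arm, 6 mm wide, 36 mm clear between them, each with an upturned tip (top 147 mm above the bench) and a stop behind, open at the top
- coupon: loose specimen, about 80 g, 168 mm tall. Origin: centre of its foot; z up to the grip, x along the cross-bar. From the foot: steel plate 22 x 4 mm, 56 high; 6 mm rod; cross-bar 60 x 6 x 6 mm at height 117-123; white grip 14 x 14 mm, height 126-168 (take at 150). Hangs in the fork, foot 20 mm above the bench in the small beaker; goes straight up between the tines, then sideways above their tips
- rinse_beaker: the large glass beaker, 86 mm in outer diameter, 115 mm high, inside about 74 mm wide, floor 2 mm thick, standing loose on the bench to the left or to the right of the stand. Origin: centre of its underside; z up. The coupon may lean against its wall
- test_beaker: the small glass beaker under the fork, 52 mm in diameter, 68 mm high, loose; origin: centre of its underside. To be left alone
- acid_bottle: amber reagent bottle with a screw cap, 56 mm in diameter, 107 mm high, loose, on the other side of the stand from the large beaker; origin: centre of its underside. To be left alone
- lab_timer: white timer lying flat, 66 x 66 x 20 mm, loose; origin: centre of its underside. To be left alone
- tweezers: steel tweezers 125 mm long, 17 x 10 mm, lying loose on the bench; origin: centre of the underside. To be left alone
- pull_knob: black pull knob of the index plunger, 24 mm in diameter, 18 mm high. Origin: on its axis at mid height; 169 mm above the bench when the pin is seated, 38 mm along the stand's -y from the column axis. A 16 mm barrel below it reaches 152 mm above the bench; the fingers may straddle it. The plunger moves straight up
- plunger (a joint): travel of the plunger in m: 0 = pin seated 7 mm deep in the disc, grows upward, 0.012 = at its stop, pin 5 mm clear of the disc. The spring pulls it back with about 5 N when seated and 11 N at the stop; it snaps shut when released
- swing_arm (a joint): angle of the swing arm from its start, rad, about the column axis (up). The seated pin locks it; with the pin out it turns with slight friction

How it is judged (in metres and radians):
On the way, in this order (a step that is already met when the one before it is completed fails the run):
1. the coupon is lifted up off the fork by the gripper (z of coupon in the frame of fork_seat above -0.05 m and contact force between the fingers and coupon above 1 N), for 0.1 s.
2. the coupon stands inside the large beaker, let go and at rest (horizontal distance between coupon and rinse_beaker below 0.04 m and z of coupon in the frame of rinse_beaker below 0.02 m and contact force between the fingers and coupon below 0.1 N and linear speed of coupon below 0.05 m/s), for 0.2 s.
At the end, for the whole second after the job is handed in: The fingers hold the pull knob with the plunger pulled out more than 10.3 mm of its 12 mm, through the last second; the swing arm is within 0.12 rad of where it was; the coupon stands released, grip up (leaning less than 40 degrees), on the floor of the large beaker, which is upright (all of step 2 and value of joint plunger above 0.0103 m and contact force between the fingers and pull_knob above 3 N and value of joint swing_arm between -0.12 and 0.12 rad and angle between coupon's own z axis and vertical below 0.7 rad and angle between rinse_beaker's own z axis and vertical below 0.1 rad); the arm keeps its last pose, push and grip.
It fails at once if the plunger is pulled before the coupon has been let go in the large beaker (value of joint plunger above 0.004 m and (horizontal distance between coupon and rinse_beaker above 0.045 m or z of coupon in the frame of rinse_beaker above 0.03 m)).
It fails at once if the coupon is dropped into the beaker (horizontal distance between coupon and rinse_beaker below 0.045 m and z of coupon in the frame of rinse_beaker below 0.08 m and linear speed of coupon above 0.6 m/s).
It fails at once if the swing arm is turned by more than 0.12 rad (value of joint swing_arm above 0.12 rad or value of joint swing_arm below -0.12 rad).
It fails at once if a beaker is pushed about (the small one by more than 20 mm, the large one by more than 30 mm) (distance of test_beaker from where it was at the start of the episode above 0.02 m or distance of rinse_beaker from where it was at the start of the episode above 0.03 m).
It fails at once if the bottle, the timer or the tweezers are moved by more than 20 mm (distance of any of acid_bottle, lab_timer, tweezers from where it was at the start of the episode above 0.02 m).
It also fails if it takes over 70 s, if anything falls off the work surface, if the arm or the gripper's body presses on something with over 40 N, if the wrist force passes 120 N, or if a joint passes its speed limit or range.

### The arm

A 6-joint arm with a two-finger parallel gripper is mounted at the origin on a cart in front of the work surface, level with it; the furniture and walls round the work are solid. World frame = base frame: x ahead of the robot, y to its left, z up, the work surface at z = 0. Lengths are in mm, angles in rad, forces in N, time in s.
With the tool pointing down it reaches from about 300 to 775 mm from the base axis. Payload 14.6 kg.
Tool frame: the origin (TCP) lies midway between the tips of the shut fingers; the grasp point (between the pads) lies manip.grasp_offset behind it (manip.grasp_offset is the distance from the TCP to the grasp point, in mm); z points along the fingers, y is the direction in which the jaws open and shut (so a half turn about z gives the same grasp; the last joint's range is limited). The gripper opens to 94 mm and grips with 3 to 60 N. Pads are 16 mm wide; open, the fingers measure 119 mm over their backs; the gripper's body (75 mm by 177 mm) begins 78 mm behind the grasp point.
Start: joints at [1.244, 0.3, 1.521, -0, 1.321, -0.067], TCP at [141.286, 531.533, 205.446] pointing down, gripper open.
Joint ranges: [-3.03, 3.03], [-0.79, 2.21], [0.23, 2.52], [-1.04, 4.18], [0, 3.07], [-2.55, 2.55]. Speed limits (rad/s): [2.22, 2.22, 2.57, 3.14, 3.14, 3.14].

### API

Orientations are given as [roll, pitch, yaw] about the fixed x, y, z axes, in that order (R = Rz(yaw) Ry(pitch) Rx(roll)).
In Python, from cell import monitor, vision, order, manip gives the robot as it stands.
- The arm moves only by the shell command python3 -m jog 'ROWS' [FORCE]. ROWS is JSON, a list of rows, each a list of 7 numbers: the shift along the tool's x, y, z in cm, then the turn, a rotation vector about the tool's x, y, z in rad, then the opening in per cent of the stroke, from 0 (shut) to 100 (fully open). In form: [[tx, ty, tz, rx, ry, rz, jaw], ...]. A call has 1 to 8 rows; each row shifts and turns the commanded pose from where the row before left it, along the tool's axes as they then stand; what a row does not reach is not made up. A row lasts 1/10 s, in which the tool goes at most 50 mm and 8.59 degrees, less where a joint would pass 70% of its speed; a pose out of reach is approached as far as the arm can. A call is refused whole if a number of a shift passes 5 or a number of a turn 0.15, either way. A call with a gripper value outside its range is refused whole. The fingers move at their own pace and stop on an object; FORCE is the grip in N (left out, the last holds). Time passes only in rows, so rows that do not move let the fingers close. It gives the time, the measured TCP pose, the force and the opening at its end, in the units of the state.
- monitor.read_state(): the state, without advancing time (a new reading comes with each control period).
- vision.camera(name): name is "side" or "top" or "wrist"; returns a dict with "color" (420x560x3 uint8, blue, green, red), "fx", "fy", "cx", "cy" (pixels), "cam_to_world" (4x4, takes a point from camera to world coordinates); the wrist camera has in their place "tool_from_camera" (4x4, takes a point from camera to tool coordinates, whose origin is the TCP and whose axes are the flange's). Camera axes: x right, y down, z forward; pixel columns grow to the right and rows downward; lengths in mm; the calibration is good to about 2 mm. A picture is of the moment at which its call begins: read the wrist's pose just before it. There is no depth.
- order.sign_off(): hands the job in, once; it reports no verdict.
The state is a dict: "clock": time; "joints": joint angles; "qd": joint speeds; "effort": joint torques, N m; "eef_pos": TCP position; "eef_rot": TCP orientation; "wrist_force": force on the tool from outside, world axes, zero at the start; "moment": the same for the moment, N m; "finger_gap": finger opening in mm.
Only numpy, scipy, OpenCV 4.12 (cv2) and the standard library are available. Lean on these libraries where they do the work, as an engineer would, in place of code of your own. Each camera call takes 0.05 s, during which the arm holds its last target.

## Working session

There is one attempt and no reset: what is moved stays moved. The work goes in short steps, Python scripts to look and compute and a shell command to move; the robot and the scene stay as the last step left them, time stands still between calls to the robot, and variables do not carry over. Pictures are saved under pics/ and viewed, and the job is handed in when it is done.

```bash
mkdir -p pics; ls; python3 - <<'E'
from cell import monitor, vision, order, manip
import cv2
s=monitor.read_state(); print(s); print(manip.grasp_offset)
for n in("side","top","wrist"):
    c=vision.camera(n); cv2.imwrite(f"pics/{n}0.png",c["color"])
    print(n,{k:(v.round(4).tolist() if hasattr(v,'round') and k!='fx' and not isinstance(v,float) else v) for k,v in c.items() if k!="color"})
E
```

```text
pics
{'clock': 0.0, 'joints': array([ 1.24441450e+00,  3.00517148e-01,  1.52158012e+00,  1.31112086e-05,
        1.32071407e+00, -6.65830728e-02]), 'qd': array([-0.00317598, -0.00039458, -0.00021839, -0.00137443, -0.00102707,
        0.0020065 ]), 'effort': array([ 1.17201478e-03, -5.31814170e+01, -3.52732337e+01,  7.09321070e-02,
        2.44975177e-02, -7.17519424e-05]), 'eef_pos': array([141.19201916, 531.29190603, 204.86148527]), 'eef_rot': array([-3.14037752e+00, -9.37546274e-05,  2.88179059e+00]), 'wrist_force': array([-0.1593462 , -0.1138578 , -0.11996849]), 'moment': array([-0.03085135,  0.01461   ,  0.00306298]), 'finger_gap': 93.80153480833228}
18.8
side {'fx': 448.63621387704796, 'fy': 448.63621387704796, 'cx': 284.81883746746644, 'cy': 209.20479487069957, 'cam_to_world': [[0.9588, -0.1861, 0.2147, 196.5886], [-0.2836, -0.5798, 0.7638, -902.1443], [-0.0177, -0.7932, -0.6087, 871.1432], [0.0, 0.0, 0.0, 1.0]]}
top {'fx': 512.9712910784228, 'fy': 512.9712910784228, 'cx': 274.2370384123436, 'cy': 227.31641498500116, 'cam_to_world': [[-0.0023, -0.984, 0.1784, 220.1589], [-1.0, 0.0038, 0.008, 7.8523], [-0.0086, -0.1784, -0.9839, 1593.5834], [0.0, 0.0, 0.0, 1.0]]}
wrist {'fx': 335.60817128659914, 'fy': 335.60817128659914, 'cx': 274.73144509024314, 'cy': 209.16307119158063, 'tool_from_camera': [[0.0004, -0.964, -0.2661, 77.3715], [1.0, 0.0005, -0.0003, 1.0747], [0.0004, -0.2661, 0.964, -178.7663], [0.0, 0.0, 0.0, 1.0]]}
```

View pics/side0.png

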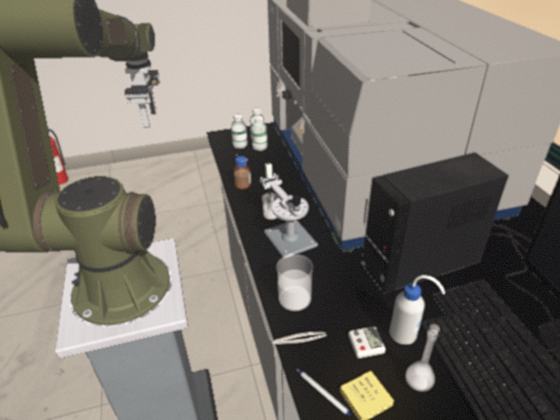

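View pics/top0.png

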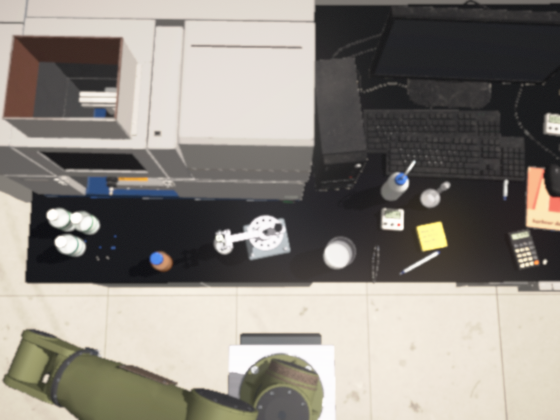

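View pics/wrist0.png

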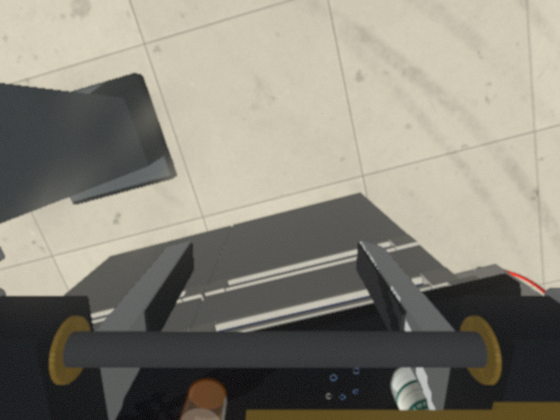

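```bash
python3 - <<'E'
import cv2
a=cv2.imread('pics/top0.png')[190:290,140:400]; cv2.imwrite('pics/top0z.png',cv2.resize(a,None,fx=3,fy=3,interpolation=cv2.INTER_CUBIC))
a=cv2.imread('pics/side0.png')[145:315,220:350]; cv2.imwrite('pics/side0z.png',cv2.resize(a,None,fx=3.5,fy=3.5,interpolation=cv2.INTER_CUBIC))
E
```

```text
(no output)
```

View pics/top0z.png

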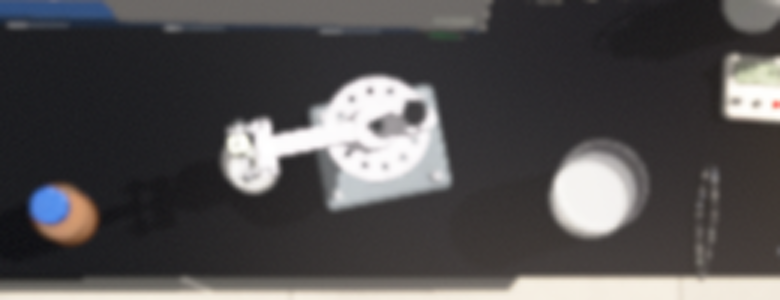

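View pics/side0z.png

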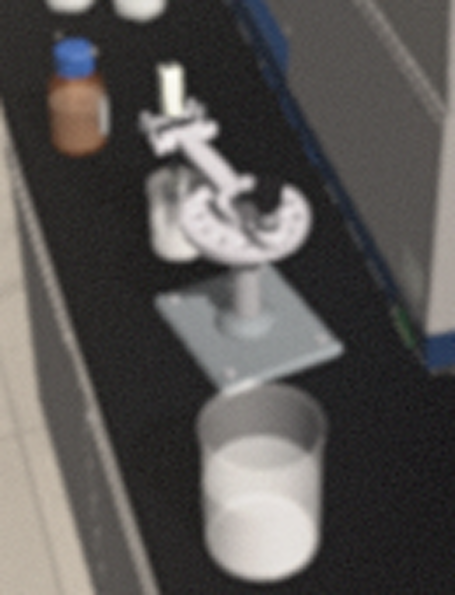

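```bash
cat > h.py <<'E'
import numpy as np, cv2
from cell import monitor, vision
from scipy.spatial.transform import Rotation as R
def ray(c,u,v,T=None):
    T=np.array(c["cam_to_world"]) if T is None else T
    d=T[:3,:3]@np.array([(u-c["cx"])/c["fx"],(v-c["cy"])/c["fy"],1]); return T[:3,3],d/np.linalg.norm(d)
def onz(c,u,v,z,T=None):
    o,d=ray(c,u,v,T); return (o+d*(z-o[2])/d[2]).round(1)
def tri(a,b):
    (o1,d1),(o2,d2)=a,b
    A=np.c_[d1,-d2]; t=np.linalg.lstsq(A,o2-o1,rcond=None)[0]
    p,q=o1+t[0]*d1,o2+t[1]*d2; return ((p+q)/2).round(1), np.linalg.norm(p-q).round(1)
def wristT(s,c):
    T=np.eye(4);T[:3,:3]=R.from_euler('xyz',s["eef_rot"]).as_matrix();T[:3,3]=s["eef_pos"]
    return T@np.array(c["tool_from_camera"])
E
python3 - <<'E'
from h import *
t=vision.camera("top"); s=vision.camera("side")
tz=lambda x,y:(140+x/3,190+y/3); sz=lambda x,y:(220+x/3.5,145+y/3.5)
print("disc",onz(t,*tz(378,128),124), onz(s,*sz(246,222),124))
print("knob",onz(t,*tz(414,113),178), onz(s,*sz(267,190),178))
print("grip",onz(t,*tz(240,147),188), onz(s,*sz(171,68),188))
print("beaker base",onz(s,*sz(262,535),0), "rim",onz(s,*sz(262,426),115),onz(t,*tz(603,187),115))
print("bottle cap",onz(t,*tz(50,205),107),onz(s,*sz(77,47),107))
print("timer",onz(t,393,219,20)," tweez",onz(t,376,263,5),onz(s,300,338,5))
for p in [(342,190+0),(450,185),(428,85),(312,108),(333,208)]: print("basecorner",onz(t,*tz(*p),14))
print("spectro front edge",onz(t,*tz(400,27),0))
E
```

```text
disc [470.9  43.8 124. ] [475.4  34.2 124. ]
knob [475.8   8.9 178. ] [481.7  -0.7 178. ]
grip [442.6 170.  188. ] [453.9 172.2 188. ]
beaker base [ 423.4 -170.8    0. ] rim [ 422.4 -175.4  115. ] [ 413.8 -173.6  115. ]
bottle cap [399.  363.4 107. ] [409.7 363.3 107. ]
timer [ 530.4 -350.    20. ]  tweez [ 394.5 -294.7    5. ] [ 397.1 -293.9    5. ]
basecorner [424.8  83.7  14. ]
basecorner [429.6 -28.   14. ]
basecorner [535.1  -5.8  14. ]
basecorner [511.1 115.5  14. ]
basecorner [406.1  92.9  14. ]
spectro front edge [600.9  23.5   0. ]
```

```bash
python3 -m jog '[[0,0,-2,0,0,-0.15,100],[0,0,-2,0,0,-0.15,100],[0,0,-2,0,0,-0.15,100],[-2.3,-4.1,0,0,0,0,100],[-2.3,-4.1,0,0,0,0,100],[-2.3,-4.1,0,0,0,0,100],[-2.3,-4.1,0,0,0,0,100],[-2.3,-4.1,0,0,0,0,100]]'; python3 -m jog '[[-2.3,-4.1,0,0,0,0,100],[-2.3,-4.1,0,0,0,0,100],[-2.3,-4.1,0,0,0,0,100],[-2.3,-4.1,0,0,0,0,100],[0,0,0,0,0,0,100],[0,0,0,0,0,0,100],[0,0,0,0,0,0,100]]'
cat > w.py <<'E'
import sys
from h import *
n=sys.argv[1]
s=monitor.read_state(); c=vision.camera("wrist"); cv2.imwrite(f"pics/{n}.png",c["color"]); np.save(f"pics/{n}.npy",wristT(s,c))
print(s["eef_pos"],s["eef_rot"],s["clock"],s["joints"].round(3))
E
python3 w.py w1
```

```text
clock: 1.05
eef_pos: [293.7, 350.4, 265.5]
eef_rot: [3.142, 0.0, -2.951]
wrist_force: [0.0, 1.0, -0.8]
finger_gap: 94.1
clock: 1.75
eef_pos: [413.8, 209.0, 265.4]
eef_rot: [3.141, -0.0, -2.951]
wrist_force: [0.5, -0.3, -0.2]
finger_gap: 94.2
[413.81601622 208.97383519 265.43392658] [ 3.14146254e+00 -1.36449889e-04 -2.95060377e+00] 1.75 [ 0.389  0.062  1.662  0.     1.418 -1.373]
```

View pics/w1.png

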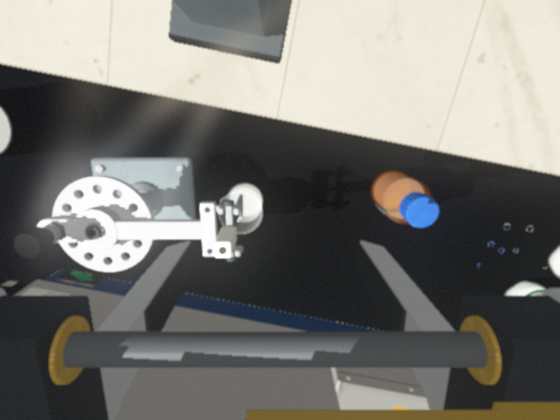

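```bash
python3 - <<'E'
import cv2
a=cv2.imread('pics/w1.png')[150:290,10:280]; cv2.imwrite('pics/w1z.png',cv2.resize(a,None,fx=2.96,fy=2.96,interpolation=cv2.INTER_CUBIC))
E
```

```text
(no output)
```

View pics/w1z.png

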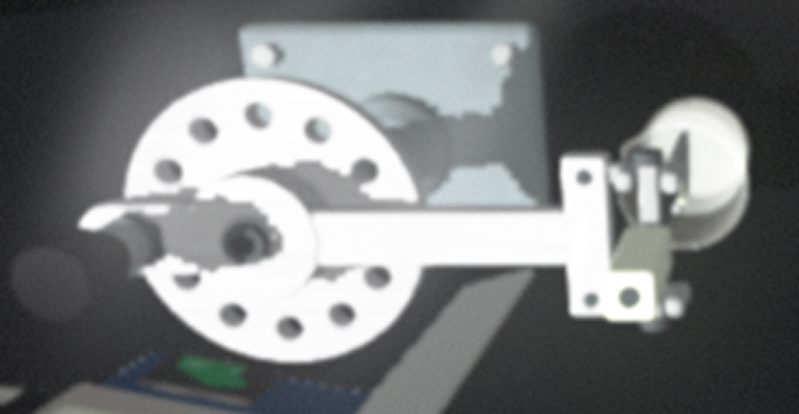

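```bash
python3 - <<'E'
from h import *
T=np.load('pics/w1.npy'); c=vision.camera("wrist"); t=vision.camera("top"); s=vision.camera("side")
wz=lambda x,y:(10+x/2.96,150+y/2.96)
tz=lambda x,y:(140+x/3,190+y/3); sz=lambda x,y:(220+x/3.5,145+y/3.5)
for n,p,z in [("grip",(631,297),188),("knob",(50,285),178),("screw",(245,243),145),("disc",(273,220),124),("armL",(318,239),139),("armR",(565,239),139),("bc1",(240,28),14),("bc2",(538,28),14)]: print(n,onz(c,*wz(*p),z,T))
print(tri(ray(c,*wz(631,297),T),ray(t,*tz(240,147))),tri(ray(c,*wz(631,297),T),ray(s,*sz(171,68))))
print(tri(ray(c,*wz(50,285),T),ray(t,*tz(414,113))),tri(ray(c,*wz(50,285),T),ray(s,*sz(267,190))))
E
```

```text
grip [449.9 173.8 188. ]
knob [482.3   8.8 178. ]
screw [473.8  46.8 145. ]
disc [473.2  45.2 124. ]
armL [470.6  67.  139. ]
armR [455.4 145.7 139. ]
bc1 [434.6 -25.2  14. ]
bc2 [410.1 101.1  14. ]
(array([443.3, 171.8, 197.8]), np.float64(7.3)) (array([452.6, 173.7, 186.3]), np.float64(3.6))
(array([477.8,  10.1, 181.3]), np.float64(5.7)) (array([484.2,   5.7, 173.3]), np.float64(1.1))
```

```bash
python3 -m jog '[[-1.4,-2.05,0,0,0,0,80],[-1.45,-2.05,0,0,0,0,60],[0,0,2,0,0,0,60],[0,0,2,0,0,0,60],[0,0,0,0,0,0,60],[0,0,0,0,0,0,60],[0,0,0,0,0,0,60]]'; python3 w.py w2
```

```text
clock: 2.65
eef_pos: [450.3, 173.9, 226.6]
eef_rot: [3.141, 0.002, -2.951]
wrist_force: [-0.3, 0.6, 0.4]
finger_gap: 56.7
[450.30735346 173.88964281 226.63714582] [ 3.14147196e+00  1.64730209e-03 -2.95070168e+00] 2.65 [ 0.293  0.131  1.676 -0.     1.333 -1.469]
```

View pics/w2.png

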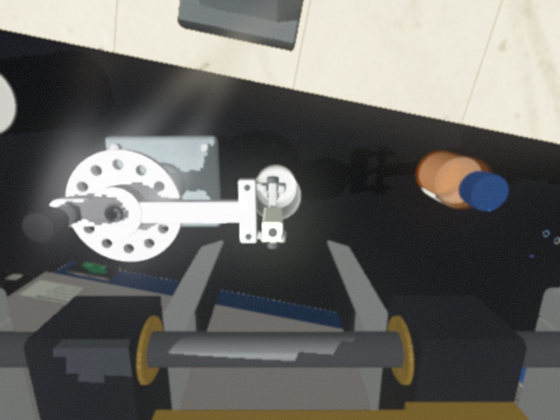

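```bash
python3 - <<'E'
from h import *
T=np.load('pics/w2.npy'); c=vision.camera("wrist")
print(onz(c,272.5,232,188,T),onz(c,41,224,178,T),onz(c,114,212,145,T), onz(c,247,211,139,T))
T1=np.load('pics/w1.npy')
print(tri(ray(c,272.5,232,T),ray(c,10+631/2.96,150+297/2.96,T1)),tri(ray(c,41,224,T),ray(c,10+50/2.96,150+285/2.96,T1)))
E
```

```text
[449.8 173.2 188. ] [478.7  10.9 178. ] [472.3  46.9 145. ] [452.8 152.  139. ]
(array([451.1, 173.5, 184.8]), np.float64(0.5)) (array([458.2,  40.1, 222.6]), np.float64(0.1))
```

```bash
python3 -m jog '[[0,0,2.5,0,0,0,60],[0,0,2.5,0,0,0,60],[0,0,1.5,0,0,0,60],[0,0,1,0,0,0,60],[0,0,0,0,0,0,60],[0,0,0,0,0,0,60]]'; python3 -m jog '[[0,0,0,0,0,0,40],[0,0,0,0,0,0,25],[0,0,0,0,0,0,18],[0,0,0,0,0,0,10],[0,0,0,0,0,0,5],[0,0,0,0,0,0,5],[0,0,0,0,0,0,5],[0,0,0,0,0,0,5]]' 15; python3 w.py w3
```

```text
clock: 3.35
eef_pos: [450.4, 173.6, 151.3]
eef_rot: [3.141, 0.001, -2.951]
wrist_force: [0.4, -0.4, 0.6]
finger_gap: 56.5
clock: 4.15
eef_pos: [450.0, 173.4, 150.4]
eef_rot: [-3.142, -0.0, -2.951]
wrist_force: [0.6, -0.0, 0.2]
finger_gap: 14.0
[450.03905344 173.41723852 150.43241231] [-3.14153701e+00 -8.03459590e-05 -2.95143917e+00] 4.15 [ 0.292  0.205  1.774 -0.     1.162 -1.469]
```

View pics/w3.png

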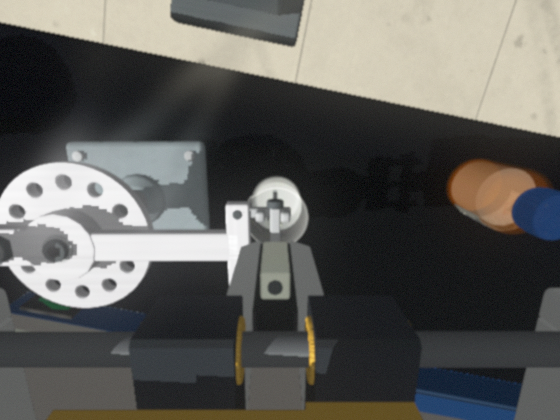

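```bash
python3 -m jog '[[0,0,-0.5,0,0,0,5],[0,0,-1,0,0,0,5],[0,0,-1.5,0,0,0,5],[0,0,-2,0,0,0,5],[0,0,-2,0,0,0,5],[0,0,-1,0,0,0,5],[0,0,0,0,0,0,5],[0,0,0,0,0,0,5]]';python3 -m jog '[[0,0,-1,0,0,0,5],[0,0,-2,0,0,0,5],[0,0,-3,0,0,0,5],[0,0,-3,0,0,0,5],[0,0,-2,0,0,0,5],[0,0,-1,0,0,0,5],[0,0,0,0,0,0,5],[0,0,0,0,0,0,5]]'; python3 - <<'E'
from h import *
c=vision.camera("side"); cv2.imwrite("pics/s1.png",cv2.resize(c["color"][60:320,120:380],None,fx=2.2,fy=2.2))
E
```

```text
clock: 5.0
eef_pos: [449.9, 173.4, 229.9]
eef_rot: [-3.142, -0.001, -2.951]
wrist_force: [0.4, 0.5, -0.5]
finger_gap: 13.9
clock: 5.8
eef_pos: [449.9, 173.4, 349.3]
eef_rot: [-3.141, -0.002, -2.951]
wrist_force: [0.7, 0.8, -0.5]
finger_gap: 14.0
```

View pics/s1.png

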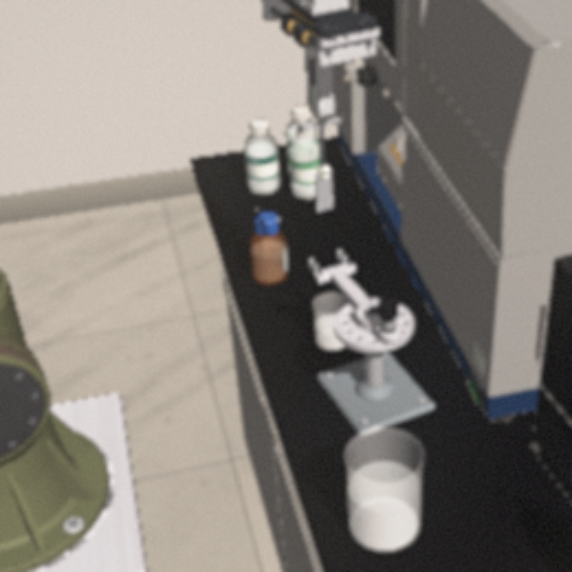

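```bash
python3 -m jog '[[0.4,-1.5,0,0,0,0,5],[0.8,-3,0,0,0,0,5],[1,-3.5,0,0,0,0,5],[1,-3.5,0,0,0,0,5],[1,-3.5,0,0,0,0,5],[1,-3.5,0,0,0,0,5],[1,-3.5,0,0,0,0,5],[1,-3.5,0,0,0,0,5]]';python3 -m jog '[[1,-3.5,0,0,0,0,5],[0.8,-3,0,0,0,0,5],[0.4,-1.5,0,0,0,0,5],[0,0,0,0,0,0,5],[0,0,0,0,0,0,5]]'; python3 w.py w4
python3 - <<'E'
import cv2
a=cv2.imread('pics/top0.png')[225:285,310:380]; cv2.imwrite('pics/topb.png',cv2.resize(a,None,fx=8,fy=8,interpolation=cv2.INTER_CUBIC))
E
```

```text
clock: 6.65
eef_pos: [426.9, -91.9, 349.5]
eef_rot: [3.141, -0.001, -2.951]
wrist_force: [0.8, -0.0, -0.1]
finger_gap: 13.9
clock: 7.15
eef_pos: [420.9, -173.0, 349.7]
eef_rot: [3.141, -0.001, -2.952]
wrist_force: [0.2, 0.9, -0.6]
finger_gap: 14.2
[ 420.94592544 -172.96442405  349.72120656] [ 3.14063239e+00 -1.02734372e-03 -2.95195920e+00] 7.15 [-0.47   0.013  1.523  0.     1.608 -2.231]
```

View pics/w4.png

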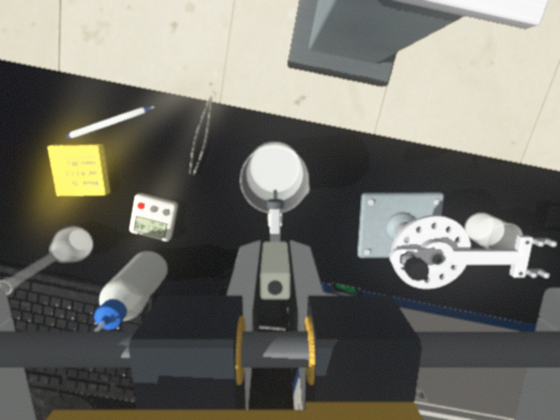

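View pics/topb.png

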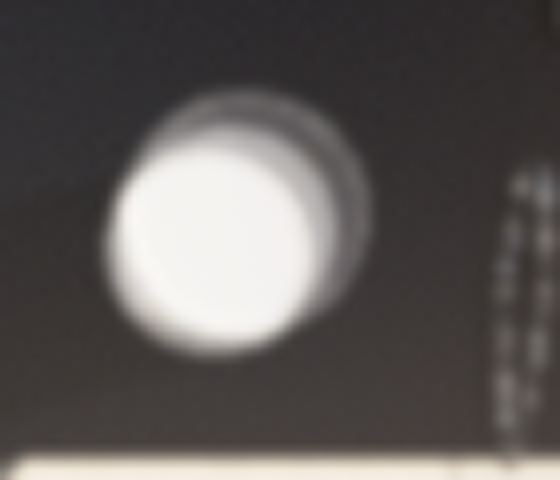

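```bash
python3 - <<'E'
import cv2
a=cv2.imread('pics/w4.png')[130:225,220:330]; a=cv2.resize(a,None,fx=6,fy=6,interpolation=cv2.INTER_CUBIC); a=cv2.convertScaleAbs(a,alpha=1.5,beta=20)
cv2.imwrite('pics/w4z.png',a)
E
```

```text
(no output)
```

View pics/w4z.png

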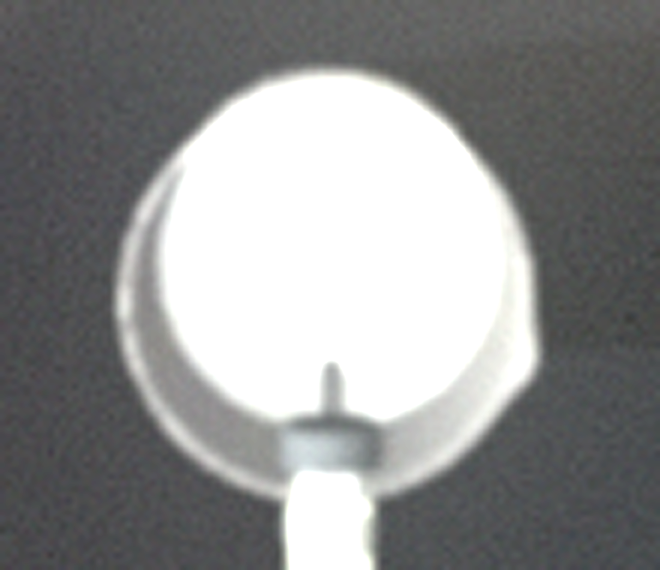

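```bash
python3 - <<'E'
from h import *
T=np.load('pics/w4.npy'); c=vision.camera("wrist")
wz=lambda x,y:(220+x/6,130+y/6)
for p in [(117,290),(537,290),(327,500),(327,290)]: print(onz(c,*wz(*p),115,T))
print("liq",onz(c,*wz(333,250),55,T))
t=vision.camera("top"); print(onz(t,310+258/8,225+202/8,115))
E
```

```text
[ 426.1 -215.6  115. ]
[ 409.7 -130.   115. ]
[ 462.5 -164.2  115. ]
[ 417.9 -172.8  115. ]
liq [ 418.7 -171.2   55. ]
[ 419.9 -177.3  115. ]
```

```bash
python3 -m jog '[[0,-1.5,0,-0.05,0,0,5],[0,-1.5,0,-0.05,0,0,5],[0,-0.1,1,0,0,0,5],[0,-0.2,2,0,0,0,5],[0,-0.2,2,0,0,0,5],[0,-0.1,1,0,0,0,5],[0,0,0,0,0,0,5],[0,0,0,0,0,0,5]]'; python3 w.py w5;python3 - <<'E'
from h import *
c=vision.camera("side"); cv2.imwrite("pics/s2.png",cv2.resize(c["color"][140:340,200:400],None,fx=3,fy=3))
E
```

```text
clock: 8.1
eef_pos: [426.9, -202.4, 290.1]
eef_rot: [3.042, 0.001, -2.951]
wrist_force: [-0.0, -0.4, -0.1]
finger_gap: 14.4
[ 426.94075836 -202.3908279   290.10900463] [ 3.04246695e+00  5.57037842e-04 -2.95084837e+00] 8.1 [-0.562  0.108  1.558  0.073  1.543 -2.328]
```

View pics/w5.png

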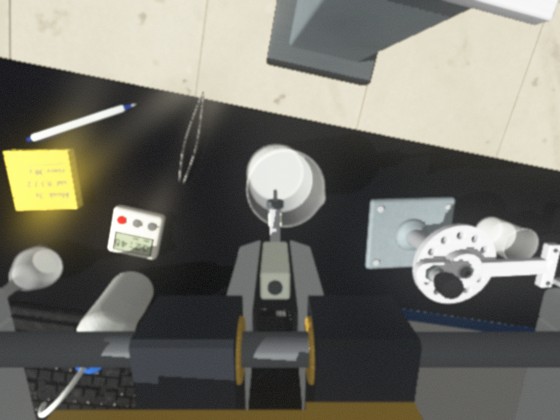

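View pics/s2.png

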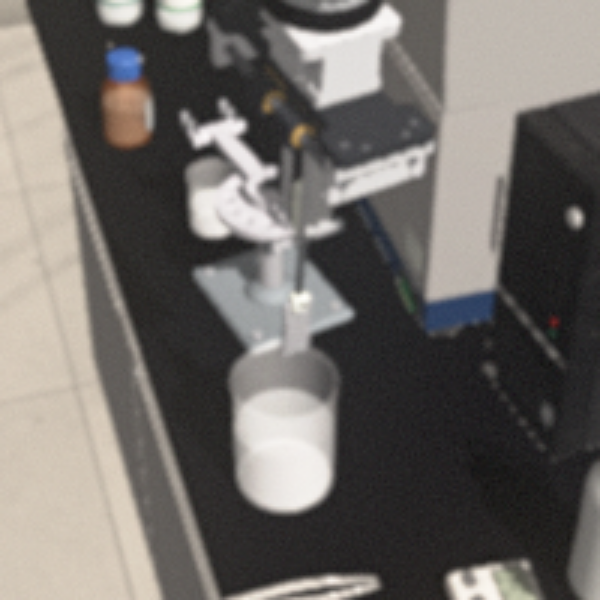

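```bash
python3 - <<'E'
from h import *
T=np.load('pics/w5.npy'); c=vision.camera("wrist"); s=vision.camera("side"); Ts=np.array(s["cam_to_world"])
def pr(c,T,p):
    q=np.linalg.inv(T)@np.r_[p,1]; return (c["cx"]+c["fx"]*q[0]/q[2],c["cy"]+c["fy"]*q[1]/q[2])
f=np.array([424.4,-189.6,160.6])
print(pr(c,T,f), [(q[0]-200,q[1]-140) for q in [pr(s,Ts,f)]], pr(c,T,np.array([419,-173,115.])))
st=monitor.read_state();print(st["wrist_force"],st["moment"])
a=cv2.imread('pics/w5.png')[130:250,220:350]; a=cv2.resize(a,None,fx=5,fy=5,interpolation=cv2.INTER_CUBIC)
cv2.imwrite('pics/w5z.png',a)
E
```

```text
(np.float64(274.0506159018942), np.float64(200.61737002311753)) [(np.float64(97.4627011004182), np.float64(116.48698372915993))] (np.float64(285.9242014102826), np.float64(188.15954753708866))
[-0.57836868  0.22587516 -0.46566753] [-0.00674412  0.05965294  0.04411995]
```

View pics/w5z.png

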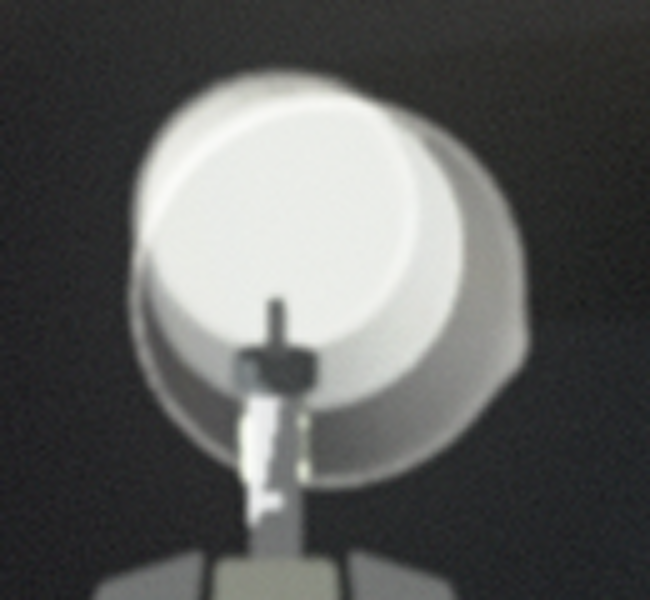

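```bash
python3 -m jog '[[0,-0.1,1,0,0,0,5],[0,-0.2,2,0,0,0,5],[0,-0.2,2,0,0,0,5],[0,-0.2,2,0,0,0,5],[0,-0.2,2,0,0,0,5],[0,-0.1,1,0,0,0,5],[0,0,0,0,0,0,5]]'; python3 w.py w6;python3 - <<'E'
from h import *
c=vision.camera("side"); cv2.imwrite("pics/s3.png",cv2.resize(c["color"][140:340,200:400],None,fx=3,fy=3))
E
```

```text
clock: 9.0
eef_pos: [426.3, -202.4, 187.7]
eef_rot: [3.04, -0.002, -2.952]
wrist_force: [-0.1, 0.5, -0.2]
finger_gap: 13.8
[ 426.27418709 -202.41759545  187.71031162] [ 3.04006736e+00 -1.64959595e-03 -2.95153017e+00] 9.0 [-0.563  0.181  1.714  0.075  1.318 -2.345]
```

View pics/s3.png

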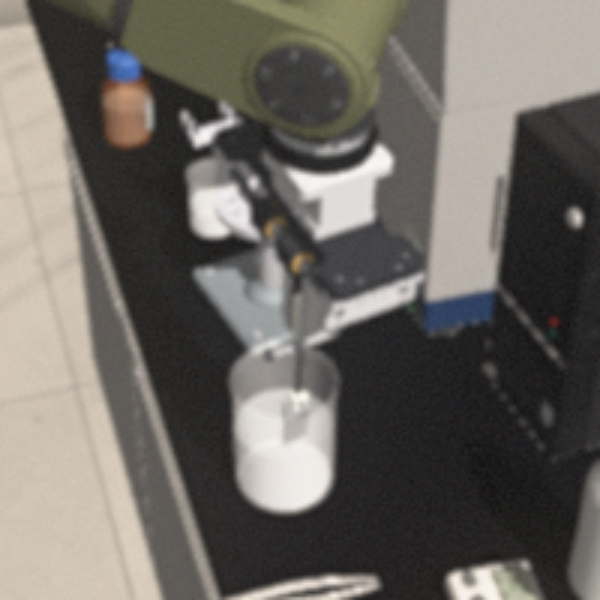

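View pics/w6.png

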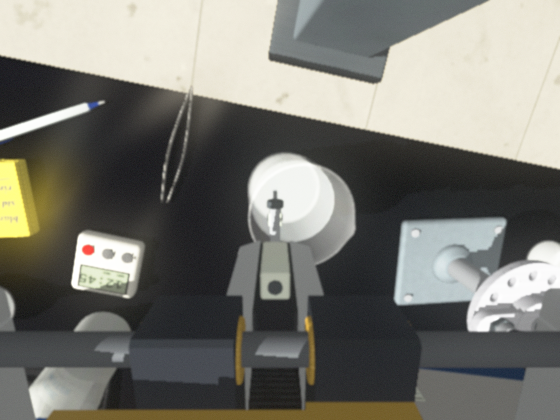

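```bash
python3 -m jog '[[0,-0.1,1,0,0,0,5],[0,-0.2,2,0,0,0,5],[0,-0.1,1,0,0,0,5],[0,-0.06,0.6,0,0,0,5],[0,-0.03,0.3,0,0,0,5],[0,0,0,0,0,0,5],[0,0,0,0,0,0,5]]'; python3 -m jog '[[0,-0.01,0.1,0,0,0,5],[0,0,0,0,0,0,5]]';python3 -m jog '[[0,-0.01,0.1,0,0,0,5],[0,0,0,0,0,0,5]]'
```

```text
clock: 9.8
eef_pos: [427.0, -202.8, 140.1]
eef_rot: [3.042, 0.001, -2.951]
wrist_force: [0.1, -0.5, 0.1]
finger_gap: 13.9
clock: 10.0
eef_pos: [426.8, -202.7, 138.8]
eef_rot: [3.042, 0.0, -2.951]
wrist_force: [-0.7, 0.1, -1.2]
finger_gap: 14.3
clock: 10.2
eef_pos: [426.7, -202.6, 137.6]
eef_rot: [3.042, -0.0, -2.951]
wrist_force: [-0.4, 0.0, -0.5]
finger_gap: 14.2
```

```bash
for i in 1; do python3 -m jog '[[0,-0.02,0.2,0,0,0,5],[0,0,0,0,0,0,5],[0,0,0,0,0,0,5]]'; done; python3 -m jog '[[0,-0.01,0.1,0,0,0,5],[0,0,0,0,0,0,5]]';python3 -m jog '[[0,-0.01,0.1,0,0,0,5],[0,0,0,0,0,0,5]]';python3 -m jog '[[0,-0.01,0.1,0,0,0,5],[0,0,0,0,0,0,5]]'
```

```text
clock: 10.5
eef_pos: [426.7, -202.6, 135.6]
eef_rot: [3.042, -0.0, -2.951]
wrist_force: [0.2, -0.8, -0.2]
finger_gap: 13.8
clock: 10.7
eef_pos: [426.7, -202.6, 134.5]
eef_rot: [3.042, -0.0, -2.951]
wrist_force: [0.6, -0.5, -0.1]
finger_gap: 14.0
clock: 10.9
eef_pos: [426.7, -202.6, 133.5]
eef_rot: [3.041, -0.0, -2.951]
wrist_force: [-0.9, 0.3, -1.5]
finger_gap: 14.4
clock: 11.1
eef_pos: [426.7, -202.6, 132.5]
eef_rot: [3.042, -0.0, -2.951]
wrist_force: [-0.0, 0.1, -1.6]
finger_gap: 14.0
```

```bash
python3 -m jog '[[0,-0.01,0.1,0,0,0,5],[0,0,0,0,0,0,5]]';python3 -m jog '[[0,-0.005,0.05,0,0,0,5],[0,0,0,0,0,0,5]]'; python3 -m jog '[[0,-0.005,0.05,0,0,0,5],[0,0,0,0,0,0,5]]'; python3 w.py w7;python3 - <<'E'
from h import *
c=vision.camera("side"); cv2.imwrite("pics/s4.png",cv2.resize(c["color"][220:340,240:360],None,fx=5,fy=5))
E
```

```text
clock: 11.3
eef_pos: [427.0, -202.7, 132.2]
eef_rot: [3.042, 0.001, -2.951]
wrist_force: [-1.7, 0.8, 8.2]
finger_gap: 13.6
clock: 11.5
eef_pos: [427.2, -202.8, 132.2]
eef_rot: [3.042, 0.001, -2.951]
wrist_force: [-1.7, 1.0, 10.5]
finger_gap: 13.8
clock: 11.7
eef_pos: [427.5, -202.9, 132.1]
eef_rot: [3.043, 0.002, -2.952]
wrist_force: [-1.1, 1.1, 15.2]
finger_gap: 14.1
[ 427.46990544 -202.9369981   132.06900761] [ 3.04290560e+00  2.10198732e-03 -2.95151699e+00] 11.7 [-0.563  0.244  1.777  0.079  1.188 -2.356]
```

View pics/s4.png

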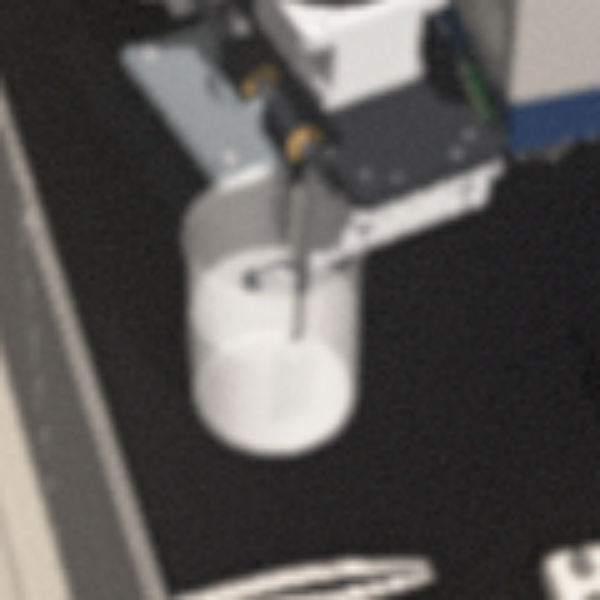

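View pics/w7.png

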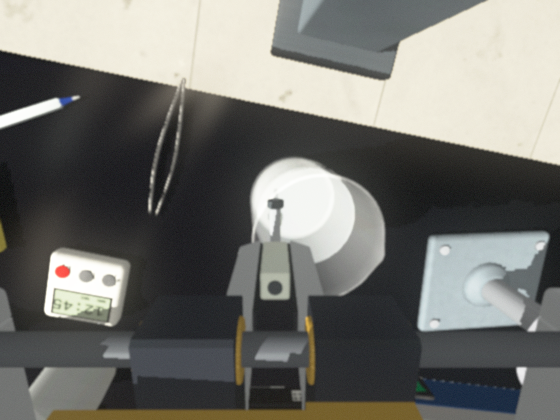

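```bash
python3 -m jog '[[0,0.01,-0.1,0,0,0,5],[0,0,-0.05,0,0,0,5],[0,0,0,0,0,0,16],[0,0,0,0,0,0,20],[0,0,0,0,0,0,25],[0,0,0,0,0,0,30],[0,0,0,0,0,0,35],[0,0,0,0,0,0,40]]' 5;python3 -m jog '[[0,0,0,0,0,0,50],[0,0,0,0,0,0,50],[0,0,0,0,0,0,50]]'; python3 w.py w8
```

```text
clock: 12.6
eef_pos: [426.7, -202.7, 132.1]
eef_rot: [3.042, -0.0, -2.951]
wrist_force: [0.4, 0.2, -0.7]
finger_gap: 35.9
clock: 12.9
eef_pos: [426.7, -202.7, 132.1]
eef_rot: [3.042, 0.0, -2.951]
wrist_force: [-0.1, -0.3, 0.3]
finger_gap: 46.5
[ 426.74464596 -202.70059607  132.12282602] [ 3.04161653e+00  1.61185140e-06 -2.95139405e+00] 12.9 [-0.563  0.244  1.777  0.079  1.19  -2.356]
```

View pics/w8.png

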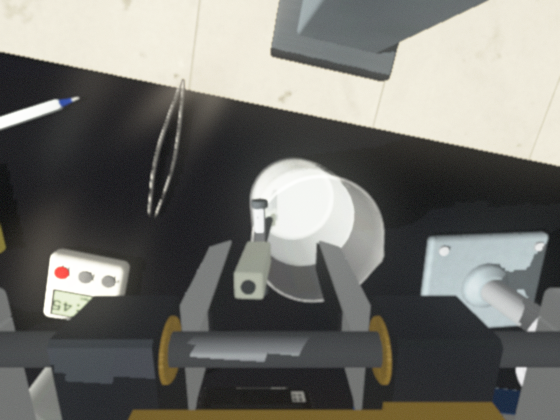

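```bash
python3 -m jog '[[0,-0.4,0,0,0,0,60],[0,-0.4,0,0,0,0,70],[0,0,0,0,0,0,70],[0,0,0,0,0,0,70]]'; python3 w.py w9; python3 -m jog '[[0,0,-1,0,0,0,70],[0,0,-2,0,0,0,70],[0,0,-3,0,0,0,70],[0,0,-4,0,0,0,70],[0,0,-4,0,0,0,70],[0,0,-2,0,0,0,70],[0,0,0,0,0,0,70]]'; python3 w.py w10;python3 - <<'E'
from h import *
c=vision.camera("side"); cv2.imwrite("pics/s5.png",cv2.resize(c["color"][140:340,200:400],None,fx=3,fy=3))
E
```

```text
clock: 13.35
eef_pos: [428.2, -210.6, 131.2]
eef_rot: [3.041, -0.0, -2.952]
wrist_force: [-1.1, -0.3, 0.9]
finger_gap: 65.4
[ 428.20053636 -210.64161122  131.2246714 ] [ 3.04147003e+00 -1.54639600e-04 -2.95165031e+00] 13.35 [-0.575  0.256  1.764  0.078  1.192 -2.367]
clock: 14.1
eef_pos: [431.9, -226.7, 294.0]
eef_rot: [3.045, 0.004, -2.952]
wrist_force: [0.6, 0.0, -0.2]
finger_gap: 65.7
[ 431.85601936 -226.74509091  293.99039356] [ 3.04548257  0.00385415 -2.95151723] 14.1 [-0.598  0.141  1.513  0.07   1.553 -2.362]
```

View pics/s5.png

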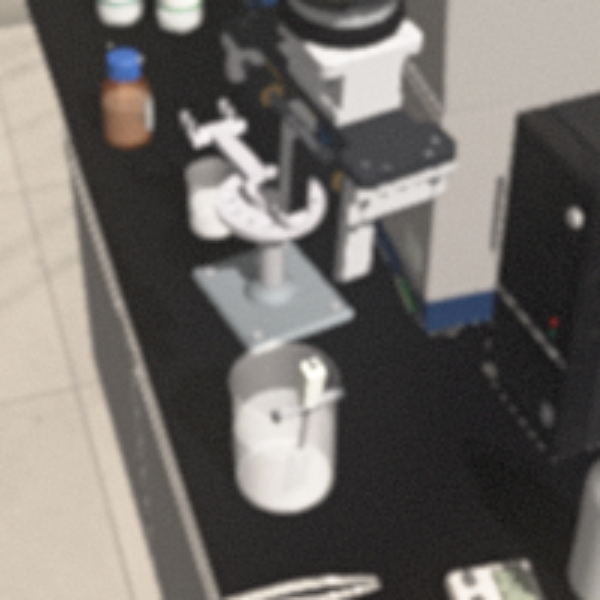

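View pics/w10.png

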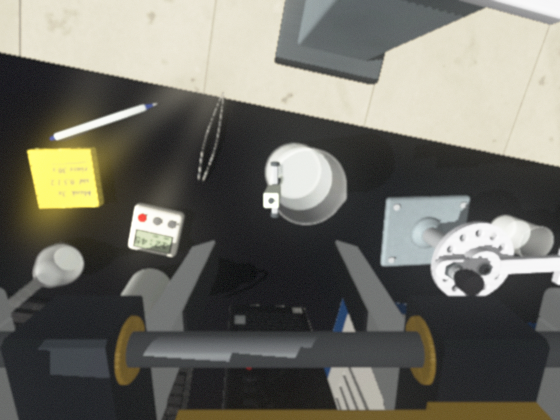

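```bash
python3 -m jog '[[0,0,0,0.05,0,0,70],[0,0,0,0.048,0,0,70],[-0.6,1.5,0,0,0,0,70],[-1.2,3,0,0,0,0,70],[-1.6,4,0,0,0,0,70],[-1.6,4,0,0,0,0,70],[-1.6,4,0,0,0,0,60],[-1.2,3,0,0,0,0,60]]';python3 -m jog '[[-0.8,1.8,1,0,0,0,55],[-0.4,0.8,2,0,0,0,55],[0,0,2,0,0,0,55],[0,0,0,0,0,0,55],[0,0,0,0,0,0,55],[0,0,0,0,0,0,55]]'; python3 w.py w11
```

```text
clock: 15.0
eef_pos: [470.6, -17.6, 289.7]
eef_rot: [3.139, -0.002, -2.95]
wrist_force: [0.1, -0.2, -0.7]
finger_gap: 57.0
clock: 15.6
eef_pos: [478.0, 7.7, 241.7]
eef_rot: [3.14, 0.001, -2.952]
wrist_force: [-0.5, 0.3, -0.1]
finger_gap: 51.8
[478.04084604   7.73438162 241.72735136] [ 3.13982381e+00  8.37313235e-04 -2.95173034e+00] 15.6 [-0.062  0.11   1.664  0.002  1.367 -1.823]
```

View pics/w11.png

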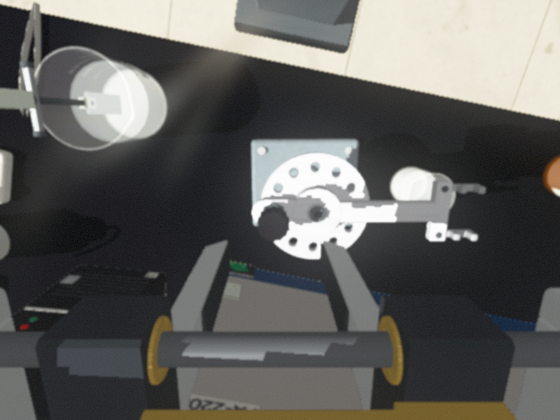

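```bash
python3 - <<'E'
from h import *
T=np.load('pics/w11.npy'); c=vision.camera("wrist")
p=onz(c,273,224,178,T); print(p,onz(c,317,211.5,145,T))
a=cv2.imread('pics/w11.png')[140:280,230:400]; cv2.imwrite('pics/w11z.png',cv2.resize(a,None,fx=4,fy=4,interpolation=cv2.INTER_CUBIC))
E
```

```text
[479.8   7.8 178. ] [472.2  44.4 145. ]
```

View pics/w11z.png

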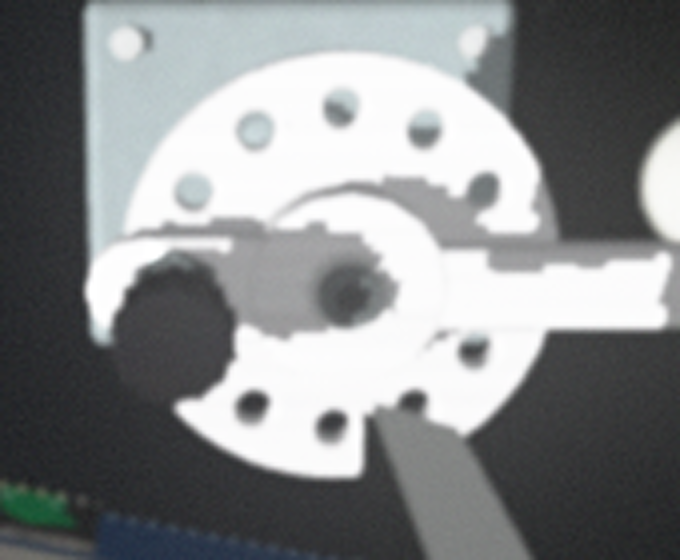

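```bash
python3 -m jog '[[-0.2,0,1,0,0,0,55],[0,0,2,0,0,0,55],[0,0,2.5,0,0,0,55],[0,0,2,0,0,0,55],[0,0,1.1,0,0,0,55],[0,0,0.5,0,0,0,55],[0,0,0,0,0,0,55],[0,0,0,0,0,0,55]]'; python3 w.py w12
```

```text
clock: 16.5
eef_pos: [480.2, 8.5, 150.7]
eef_rot: [3.14, 0.001, -2.951]
wrist_force: [0.2, -0.1, 0.8]
finger_gap: 51.7
[480.20182897   8.46524713 150.72270489] [ 3.13987952e+00  1.16316259e-03 -2.95139379e+00] 16.5 [-0.06   0.2    1.78   0.002  1.161 -1.822]
```

View pics/w12.png

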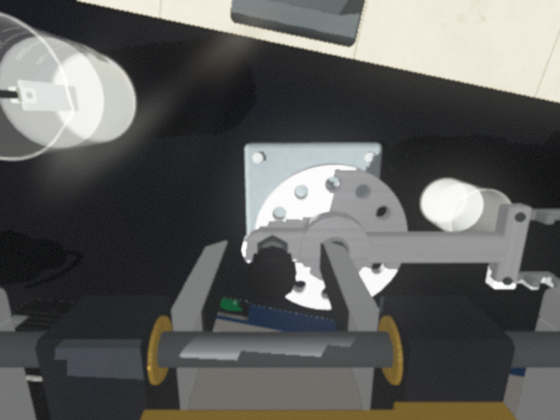

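Well centred between the fingers (knob at about (273,270)). Closing.

```bash
python3 -m jog '[[0,0,0,0,0,0,40],[0,0,0,0,0,0,30],[0,0,0,0,0,0,20],[0,0,0,0,0,0,15],[0,0,0,0,0,0,15],[0,0,0,0,0,0,15],[0,0,0,0,0,0,15]]' 40; python3 w.py w13
```

```text
clock: 17.25
eef_pos: [480.1, 7.1, 150.1]
eef_rot: [-3.141, 0.0, -2.952]
wrist_force: [1.8, -11.6, -0.3]
finger_gap: 23.2
[480.14403939   7.06032459 150.1328041 ] [-3.14083376e+00  4.15004740e-04 -2.95176510e+00] 17.25 [-6.100e-02  2.010e-01  1.780e+00 -1.000e-03  1.160e+00 -1.822e+00]
```

View pics/w13.png

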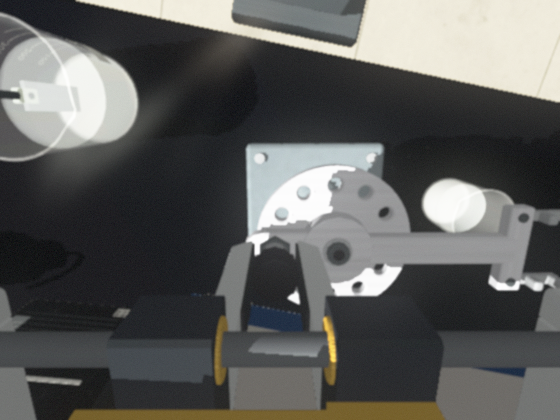

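```bash
python3 -m jog '[[0,-0.1,0,0,0,0,15],[0,0,0,0,0,0,15],[0,0,-0.2,0,0,0,15],[0,0,-0.2,0,0,0,15],[0,0,0,0,0,0,15],[0,0,0,0,0,0,15]]'; python3 -m jog '[[0,0,-0.2,0,0,0,15],[0,0,-0.2,0,0,0,15],[0,0,-0.2,0,0,0,15],[0,0,0,0,0,0,15],[0,0,0,0,0,0,15]]'
```

```text
clock: 17.9
eef_pos: [480.1, 6.9, 153.5]
eef_rot: [3.141, -0.0, -2.952]
wrist_force: [5.7, -6.1, -6.9]
finger_gap: 23.0
clock: 18.4
eef_pos: [480.0, 7.0, 159.2]
eef_rot: [3.141, -0.001, -2.952]
wrist_force: [6.0, -6.4, -9.7]
finger_gap: 22.7
```

```bash
python3 -m jog '[[0,0,-0.15,0,0,0,15],[0,0,0,0,0,0,15],[0,0,0,0,0,0,15]]'; python3 -m jog '[[0,0,-0.1,0,0,0,15],[0,0,0,0,0,0,15],[0,0,0,0,0,0,15]]'
```

```text
clock: 18.7
eef_pos: [480.0, 7.0, 160.6]
eef_rot: [3.141, -0.001, -2.952]
wrist_force: [5.4, -6.6, -10.6]
finger_gap: 22.6
clock: 19.0
eef_pos: [479.9, 7.0, 161.6]
eef_rot: [3.14, -0.001, -2.952]
wrist_force: [5.8, -6.4, -11.3]
finger_gap: 23.2
```

```bash
python3 -m jog '[[0,0,0,0,0,0,15],[0,0,-0.05,0,0,0,15],[0,0,0,0,0,0,15],[0,0,0,0,0,0,15]]' 50; python3 -m jog '[[0,0,-0.05,0,0,0,15],[0,0,0,0,0,0,15],[0,0,0,0,0,0,15]]'
```

```text
clock: 19.4
eef_pos: [480.0, 6.9, 162.1]
eef_rot: [3.14, -0.001, -2.952]
wrist_force: [6.0, -6.6, -10.9]
finger_gap: 22.5
clock: 19.7
eef_pos: [479.8, 6.9, 162.2]
eef_rot: [3.14, -0.001, -2.952]
wrist_force: [6.1, -6.5, -13.1]
finger_gap: 22.9
```

```bash
python3 -m jog '[[0,0,-0.03,0,0,0,15],[0,0,0,0,0,0,15],[0,0,0,0,0,0,15],[0,0,0,0,0,0,15],[0,0,0,0,0,0,15],[0,0,0,0,0,0,15],[0,0,0,0,0,0,15],[0,0,0,0,0,0,15]]'; python3 w.py w14;python3 - <<'E'
from h import *
c=vision.camera("side"); cv2.imwrite("pics/s6.png",cv2.resize(c["color"][140:340,200:400],None,fx=3,fy=3))
E
```

```text
clock: 20.5
eef_pos: [479.7, 6.9, 162.3]
eef_rot: [3.14, -0.002, -2.952]
wrist_force: [7.0, -7.5, -16.7]
finger_gap: 22.7
[479.71311564   6.93540196 162.29829995] [ 3.14030448e+00 -1.63380781e-03 -2.95164907e+00] 20.5 [-6.200e-02  1.870e-01  1.766e+00  1.000e-03  1.190e+00 -1.823e+00]
```

View pics/w14.png

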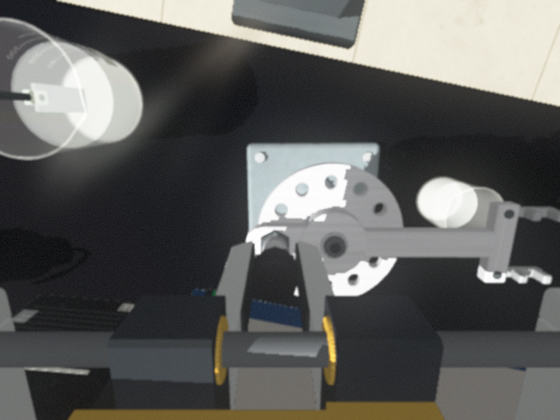

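View pics/s6.png

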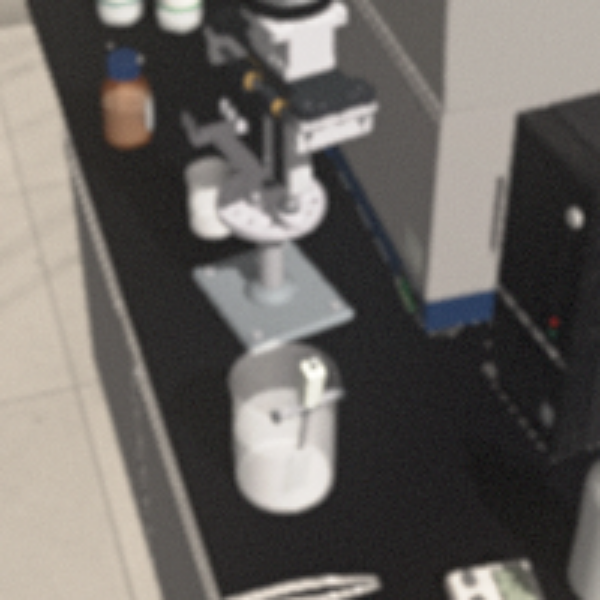

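```bash
python3 - <<'E'
from cell import monitor,order
print(order.sign_off()); s=monitor.read_state(); print(s["clock"],s["eef_pos"],s["wrist_force"],s["finger_gap"])
E
```

```text
the job is handed in; nothing more can be done
None
the job is handed in; nothing more can be done
```

I lifted the coupon off the fork and lowered it foot first onto the floor of the large beaker. After letting it go, I pulled the plunger knob up to its stop and handed the job in at about 20.5 s while still holding it. The sign-off gave no verdict.

- **Coupon:** the last side view shows it leaning slightly on the wall of the upright large beaker with its grip up, clear of the fingers.
- **Plunger:** the tool rose 12.2 mm with the knob gripped (gap about 23 mm, grip set to 50 N). The pull then climbed from about 11 N to 16.7 N with almost no further movement, so I take it to be on the stop.
- **Arm and other items:** in the last wrist view the swing arm looks unturned. I did not measure how far the small beaker, bottle, timer or tweezers may have moved, but in the last views I saw no sign that any had.
- **Off target:** the top camera's first fixes were up to about 7 mm off the wrist camera's, so I relied on the wrist camera. At the end 7–8 N of sideways force remained on the knob in both x and y.

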